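Code-stamp a bottle's base and pack it

ROBOT

A 6-joint arm with a two-finger parallel gripper is mounted at the origin on the work surface. World frame = base frame: x ahead of the robot, y to its left, z up, the work surface at z = 0. Lengths are in m, angles in rad, forces in N, time in s.
With the tool pointing down it reaches from about 0.225 to 0.875 m from the base axis. Payload 3.4 kg.
Tool frame: the origin (TCP) lies at the very end of the fingers, on their centre line; the grasp point (between the pads) lies 19 mm behind it (manip.tcp_to_grasp is the distance from the TCP to the grasp point, in m); z points along the fingers, y is the line along which they close (so a half turn about z gives the same grasp; the last joint's range is limited). The gripper opens to 85 mm and grips with 20 to 120 N. Pads are 22 mm wide; open, the fingers measure 114 mm over their backs; the gripper's body (76 mm by 85 mm) begins 54 mm behind the grasp point. The pads swing forward as they close: fully open they stand 13 mm farther back than shut.
Start: joints at [1.226, 0.276, 1.505, -0, 1.361, -0.121], TCP at [0.128, 0.561, 0.2] pointing down, gripper open.
Joint ranges: [-2.89, 2.89], [-0.75, 2.08], [0.22, 2.7], [-1.18, 4.32], [0.11, 2.71], [-2.7, 2.7]. Speed limits (rad/s): [2.57, 2.57, 3.14, 3.14, 3.14, 3.14].

INTERFACE

Orientations are given as a unit quaternion [w, x, y, z].
In Python, from rig import status, get_image, job, manip gives the robot as it stands.
- The arm moves only by the tool apply_moves, never from a script. Its arguments are lists of equal length, an entry for each row: "xyz": the shift along the tool's x, y, z each as a share of 0.3 m, from -1 to 1, a list of three; "rot": the turn, a rotation vector about the tool's x, y, z each as a share of 60 degrees, from -1 to 1, a list of three; "hand": the opening, from -1 (shut) to 1 (fully open). A call has 1 to 8 rows; each row shifts and turns the commanded pose from where the row before left it, along the tool's axes as they then stand; what a row does not reach is not made up. A row lasts 1/8 s, in which the tool goes at most 62.5 mm and 10.7 degrees, less where a joint would pass 70% of its speed; a pose out of reach is approached as far as the arm can. A call with a number of a shift or a turn outside -1 to 1 is refused whole. A call with a gripper value outside its range is refused whole. The fingers move at their own pace and stop on an object; "force" is the grip in N (left out, the last holds). Time passes only in rows, so rows that do not move let the fingers close. It gives the time, the measured TCP pose, the force, the opening and the grip force at its end, in the units of the state.
- status.get_state(): the state, without advancing time (a new reading comes with each control period).
- get_image(name): name is "scene" or "top"; returns a dict with "pixels" (420x560x3 uint8, red, green, blue), "fovy" (degrees; the focal length in pixels is half the picture's height over the tangent of half this angle, whatever the lens; pixels are square), "cx", "cy" (the principal point, pixels), "origin" and "orientation" of the camera in the world. Camera axes: x right, y down, z forward; pixel columns grow to the right and rows downward; lengths in m; the calibration is good to about 2 mm. A picture is of the moment at which its call begins. There is no depth.
- job.sign_off(): hands the job in; it is judged then, once.
The state is a dict: "clock": time; "qpos": joint angles; "qd": joint speeds; "effort": joint torques, N m; "position": TCP position; "ee_rot": TCP orientation; "contact_force": force on the tool from outside, world axes, zero at the start; "moment": the same for the moment, N m; "width": finger opening in m; "gripper_force": force on a finger pad.
Only numpy, scipy, OpenCV 4.12 (cv2) and the standard library are available. Lean on these libraries where they do the work, as an engineer would, in place of code of your own. Each camera call takes 0.05 s, during which the arm holds its last target. There are 200 camera calls.

TASK

Pick up the wider of the two amber bottles and mark its underside on the bottle stamper: keeping hold of it upright, press it down with its whole base on the sprung round pad until the pad is fully down, and keep it pressed for about a second. Then set it down upright (do not drop it) on the floor of the cardboard tray beside the jar, and let go. Leave the slim bottle, the jar, the tin and the label rolls where they stand.

Things in the scene. Friction and masses are not known exactly. Their poses are not given: they have to be found in the camera images.
- bottle: the wider amber glass bottle, loose, standing upright: straight round body 50 mm in diameter and 84 mm tall with a white paper band low down, black screw cap 34 mm in diameter on top, 108 mm tall overall, 140 to 260 g. Round, so its yaw does not matter. Origin: centre of its underside, z up along its axis
- stamp: the bottle stamper, fixed: a square grey box 130 x 130 mm, 40 mm tall, with a flat dark steel collar 100 mm in diameter and 4 mm high on top (top at 44 mm), and in the middle of it the sprung round pad. Origin: centre of its underside on the table, z up; x points away from its front, the face with the black knob. May stand left or right
- pad_top (a point): centre of the upper face of the sprung pad: a black rubber disc 76 mm in diameter, 62 mm above the table when up; it travels straight down 12 mm, to 50 mm above the table, and rises by itself. Starts to move at about 5 N and is fully down at about 12 N; the bottle's weight alone does not move it
- pad (a joint): travel of the sprung pad in m: 0 when up, 0.012 when fully down against its stop
- tray: the open cardboard tray, fixed: 160 mm along its x, 220 mm along its y, 40 mm tall, walls and floor 5 mm thick, so its inner floor lies 5 mm above the table. Origin: centre of its underside, z up. The half towards its own +y is empty, the half towards its -y holds the jar
- jar: a low round jar, 62 mm in diameter, 45 mm tall, with a metal lid, standing in the tray; leave alone. Origin: centre of its underside
- slim_bottle: the slim amber bottle, 31 mm in diameter, 108 mm tall with its black cap, standing near the wider one; leave alone. Origin: centre of its underside
- tin: bystander: a low round metal tin, 60 mm in diameter, 35 mm tall. Origin: centre of its underside
- label_roll: bystander: the larger roll of labels, a white ring 100 mm in diameter, 60 mm tall, standing on its end. Origin: centre of its underside
- small_roll: bystander: the smaller roll of labels, a white ring 76 mm in diameter, 35 mm tall. Origin: centre of its underside
Not all that is in view belongs to the job. Leave any blue look-alike of the bottle alone.

How it is judged:
By the outcome, as a careful person would: the job done as asked, in the order asked, and still so for the second after the job is handed in, with the robot touching nothing.
It also fails if it takes over 58 s, if anything falls off the work surface, if the arm or the gripper's body presses on something with over 40 N, if the wrist force passes 120 N, or if a joint passes its speed limit or range.

## Working session

There is one attempt and no reset: what is moved stays moved. The work goes in short steps, Python scripts to look and compute and a tool call to move; the robot and the scene stay as the last step left them, time stands still between calls to the robot, and variables do not carry over. Pictures are saved under pics/ and viewed, at most 10 in all, crops included, and the job is handed in when it is done.

Besides the shell and the picture viewer there is one more tool, called after "Request:" by a JSON object that holds its "api" and its "payload", one argument or row to a line. apply_moves: Moves the arm, as the interface text tells. Its arguments: {"type":"object","properties":{"xyz":{"type":"array","items":{"type":"array","items":{"type":"number","minimum":-1,"maximum":1}}},"rot":{"type":"array","items":{"type":"array","items":{"type":"number","minimum":-1,"maximum":1}}},"hand":{"type":"array","items":{"type":"number"}},"force":{"type":"number"}},"required":["xyz","rot","hand"]}

```bash
mkdir -p pics; cat > h.py <<'E'
import numpy as np, cv2, pickle
from scipy.spatial.transform import Rotation as R
from rig import status, get_image, job, manip
def snap(name,fn):
    d=get_image(name); cv2.imwrite('pics/'+fn+'.png',d['pixels'][:,:,::-1]); pickle.dump(d,open('pics/'+fn+'.pkl','wb')); return d
def load(fn): return pickle.load(open('pics/'+fn+'.pkl','rb'))
def cam(d):
    q=d['orientation']; return R.from_quat([q[1],q[2],q[3],q[0]]).as_matrix(), np.array(d['origin']), 210/np.tan(np.radians(d['fovy'])/2)
def at(d,u,v,z):
    M,o,f=cam(d); r=M@np.array([(u-d['cx'])/f,(v-d['cy'])/f,1]); return o+r*(z-o[2])/r[2]
def proj(d,p):
    M,o,f=cam(d); c=M.T@(np.array(p)-o); return c[:2]/c[2]*f+[d['cx'],d['cy']]
E
python3 - <<'E'
from h import *
for n in('scene','top'):
    d=snap(n,n+'1'); print(n,{k:d[k] for k in d if k!='pixels'}, d['pixels'].shape)
print(status.get_state())
E
```

```text
scene {'fovy': 47.83399056054123, 'cx': 281.9953049743589, 'cy': 211.9548017060211, 'origin': array([1.22386535, 0.28836142, 0.98627889]), 'orientation': array([-0.17458961,  0.50021369,  0.80357807, -0.27123243])} (420, 560, 3)
top {'fovy': 51.72636337702577, 'cx': 277.43621521856414, 'cy': 204.51846111086599, 'origin': array([ 0.39471204, -0.03045337,  1.08394881]), 'orientation': array([-0.06500715,  0.70779254, -0.70131709,  0.05438871])} (420, 560, 3)
{'clock': 0.1, 'qpos': array([ 1.22598654e+00,  2.76532995e-01,  1.50601636e+00, -1.02548548e-06,
        1.36069685e+00, -1.21002159e-01]), 'qd': array([-0.00056037, -0.00313083, -0.00184493, -0.00070314,  0.00233183,
        0.00026383]), 'effort': array([ 4.51971127e-04, -4.17711246e+01, -2.46400791e+01, -2.72198322e-04,
        5.78854364e-03,  3.90621892e-06]), 'position': array([0.1274458 , 0.5601598 , 0.19942163]), 'ee_rot': array([-1.90337933e-04,  1.11670264e-01,  9.93744972e-01, -8.04572420e-04]), 'contact_force': array([-0.17550882, -0.45113468,  0.12949588]), 'moment': array([-0.03786168, -0.00641935, -0.02422963]), 'gripper_force': 0.0, 'width': 0.08521193372453384}
```

View pics/scene1.png

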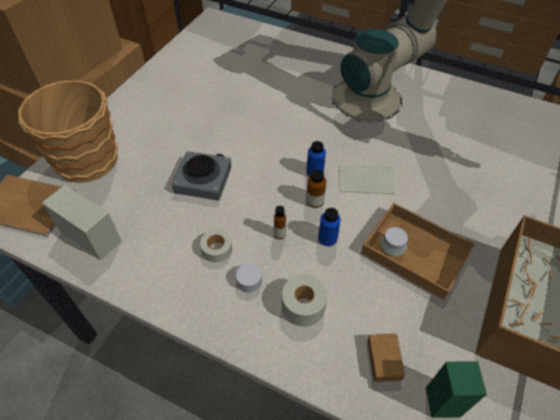

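View pics/top1.png

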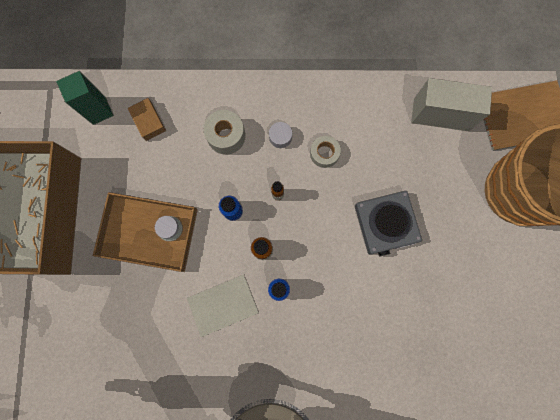

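Scene: the robot base is at the top, and the stamper is at scene (202,174) / top (390,222). The tray is at scene (418,250) / top (146,232), with the jar at top (168,228).

Candidates for the bottle, in top pixels:
- wide amber (262,248)
- slim amber (278,189)
- blue (231,207)
- blue (279,289)

I choose the wide amber one at (262,248), which is at scene (316,188). Next I check it in a close crop.

```bash
python3 - <<'E'
from h import *
t=load('top1')['pixels'][:,:,::-1]; s=load('scene1')['pixels'][:,:,::-1]
z=lambda im,u,v,w,h,k: cv2.resize(im[v:v+h,u:u+w],None,fx=k,fy=k,interpolation=cv2.INTER_CUBIC)
a=z(t,215,170,100,75*2,4)   # 400x600
b=z(s,265,130,100,150,4)
cv2.imwrite('pics/c1.png',np.hstack([a,b]))
a=z(t,340,175,100,100,4); b=z(t,90,180,120,100,4)
b=cv2.resize(t[180:280,90:190+20],None,fx=4*400/480,fy=4*400/480)
cv2.imwrite('pics/c2.png',np.hstack([a,np.pad(b,((0,400-b.shape[0]),(0,0),(0,0)))]))
E
```

```text
(no output)
```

View pics/c1.png

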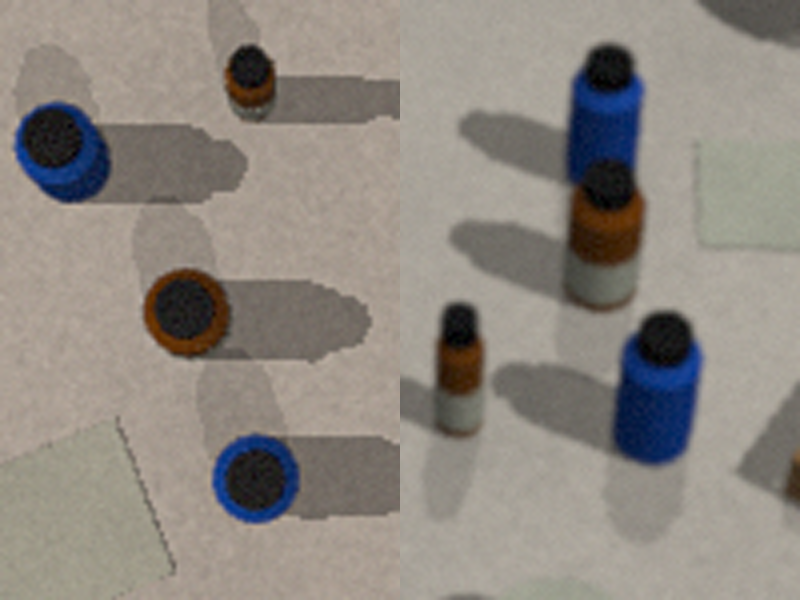

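View pics/c2.png

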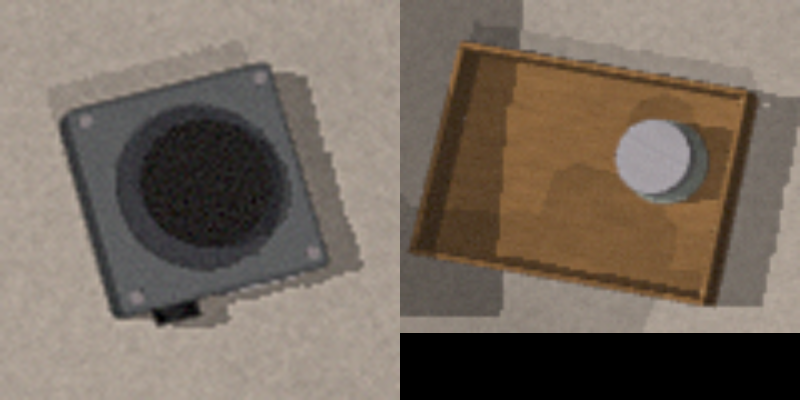

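```bash
python3 - <<'E'
from h import *
np.set_printoptions(precision=4,suppress=True)
d=load('top1'); s=load('scene1')
b=at(d,261,247,.108); print('bottle',b,'scene check', at(s,317.2,174.7,.108), 'blues',at(d,228,204.2,.108),at(d,278.8,289,.108),'slim',at(d,277.5,186.5,.108))
p=at(d,392.3,219.3,.062); print('pad',p,'collar',at(d,391.2,221.5,.044), 'scene',at(s,201.5,166,.062))
c=np.array([at(d,*q,.04) for q in[(108.6,192.9),(195.6,207),(184.2,270.9),(93.6,255.6)]])
print(c,'sides',np.linalg.norm(np.roll(c,-1,0)-c,axis=1),'centre',c.mean(0))
j=at(d,165.7,227,.045); print('jar',j)
ct=c.mean(0); yv=(c[0]+c[3]-c[1]-c[2]); yv/=np.linalg.norm(yv); t=ct+.052*yv; print('yaxis',yv,'target',t, 'px',proj(d,[*t[:2],.005]),'jar in tray y',(j-ct)@yv)
for n,q in(('bottle',b),('pad',p),('target',t)): print(n,np.hypot(*q[:2]),np.degrees(np.arctan2(q[1],q[0])))
st=status.get_state();q=st['ee_rot'];print(R.from_quat([q[1],q[2],q[3],q[0]]).as_matrix())
E
```

```text
bottle [0.464  0.0211 0.108 ] scene check [0.4671 0.0258 0.108 ] blues [0.5611 0.0983 0.108 ] [ 0.3717 -0.0199  0.108 ] slim [ 0.6033 -0.0146  0.108 ]
pad [ 0.5357 -0.2868  0.062 ] collar [ 0.5328 -0.2885  0.044 ] scene [ 0.5363 -0.2759  0.062 ]
[[0.5986 0.4036 0.04  ]
 [0.5651 0.1866 0.04  ]
 [0.4101 0.2074 0.04  ]
 [0.4444 0.4282 0.04  ]] sides [0.2196 0.1563 0.2235 0.1562] centre [0.5045 0.3065 0.04  ]
jar [0.5146 0.2561 0.045 ]
yaxis [0.153  0.9882 0.    ] target [0.5125 0.3578 0.04  ] px [129.6285 229.3493] jar in tray y -0.04824191802332169
bottle 0.4644833392213596 2.6028910759903567
pad 0.6076609667602854 -28.16583611853465
target 0.6250665772552313 34.92394673115997
[[-0.9751  0.2219 -0.0006]
 [ 0.2219  0.9751 -0.0016]
 [ 0.0002 -0.0016 -1.    ]]
```

Both views agree to about 5 mm, and the tray sides measure 0.156 x 0.221 m as given, so the measurements hold. The target is about (0.466, 0.0235), and the current yaw is suitable for grasping. I move above the bottle.

Request:
{"api": "apply_moves", "payload": {
  "xyz": [
    [-0.0935,-0.0935,0],
    [-0.0935,-0.0935,0],
    [-0.0935,-0.0935,0],
    [-0.0935,-0.0935,0],
    [-0.0935,-0.0935,0],
    [-0.0935,-0.0935,0],
    [-0.0935,-0.0935,0],
    [-0.0935,-0.0935,0]
  ],
  "rot": [
    [0,0,0],
    [0,0,0],
    [0,0,0],
    [0,0,0],
    [0,0,0],
    [0,0,0],
    [0,0,0],
    [0,0,0]
  ],
  "hand": [1,1,1,1,1,1,1,1],
  "force": 60
}}

```text
clock: 1.1
position: [0.2969, 0.2908, 0.1999]
ee_rot: [-0.0, 0.112, 0.994, -0.0]
contact_force: [0.1, 0.7, 0.8]
width: 0.0851
gripper_force: 0.0
```

Request:
{"api": "apply_moves", "payload": {
  "xyz": [
    [-0.0935,-0.0935,0],
    [-0.0935,-0.0935,0],
    [-0.0935,-0.0935,0],
    [-0.0935,-0.0935,0],
    [-0.0935,-0.0935,0],
    [-0.0935,-0.0935,0],
    [-0.0935,-0.0935,0],
    [-0.0935,-0.0935,0]
  ],
  "rot": [
    [0,0,0],
    [0,0,0],
    [0,0,0],
    [0,0,0],
    [0,0,0],
    [0,0,0],
    [0,0,0],
    [0,0,0]
  ],
  "hand": [1,1,1,1,1,1,1,1]
}}

```text
clock: 2.1
position: [0.4659, 0.0223, 0.1999]
ee_rot: [-0.0, 0.112, 0.994, 0.0]
contact_force: [-0.1, 1.4, -0.9]
width: 0.0855
gripper_force: 0.0
```

```bash
cat >> h.py <<'E'
def go(*p):
    st=status.get_state(); q=st['ee_rot']; M=R.from_quat([q[1],q[2],q[3],q[0]]).as_matrix()
    print('pos',st['position'],'tool z',M[:,2],'F',st['contact_force'],'w',st['width'],'t',st['clock'])
    a=st['position']
    for b in p:
        b=np.array(b,float); print('total shares to',b,np.round(M.T@(b-a)/.3,4)); a=b
E
python3 - <<'E'
from h import *
np.set_printoptions(precision=4,suppress=True)
snap('scene','s2'); d=snap('top','t2')
im=load('s2')['pixels'][:,:,::-1]; cv2.imwrite('pics/c3.png',cv2.resize(im[90:250,240:400],None,fx=3.5,fy=3.5))
go((.466,.0235,.2),(.466,.0235,.048))
E
```

```text
pos [0.4677 0.0204 0.1997] tool z [ 0.0008 -0.0017 -1.    ] F [0.0477 0.6727 0.5095] w 0.0856107777113442 t 2.2
total shares to [0.466  0.0235 0.2   ] [ 0.0078  0.0087 -0.0009]
total shares to [0.466  0.0235 0.048 ] [0.0006 0.0007 0.5067]
```

View pics/c3.png

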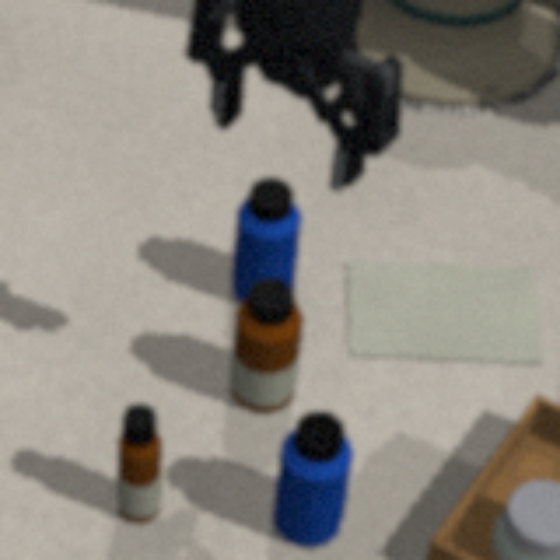

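The gripper hovers clear above the bottle, which is at crop (268,345) with its white band visible and the caps of the two blue bottles apart from it. I check the projections.

```bash
python3 - <<'E'
from h import *
np.set_printoptions(precision=1,suppress=True)
for f in('s2','t2'):
    d=load(f)
    for q in[(.464,.0211),(.466,.0235),(.4671,.0258)]:
        print(f,q,'captop',proj(d,[*q,.108]),'base',proj(d,[*q,0]))
    print('tcp mid',proj(d,[.4665,.0215,.2]))
s=load('s2'); a=np.linspace(0,6.28,60)
P=np.array([proj(s,[.466+.025*np.cos(x),.0235+.025*np.sin(x),0]) for x in a]); print('base outline crop', (P.min(0)-[240,90])*3.5,(P.max(0)-[240,90])*3.5)
P=np.array([proj(s,[.466+.017*np.cos(x),.0235+.017*np.sin(x),.108]) for x in a]); print('cap outline crop', (P.min(0)-[240,90])*3.5,(P.max(0)-[240,90])*3.5)
E
```

```text
s2 (0.464, 0.0211) captop [316.  173.2] base [313.3 200.4]
s2 (0.466, 0.0235) captop [316.5 174.1] base [313.8 201.3]
s2 (0.4671, 0.0258) captop [317.2 174.7] base [314.4 201.8]
tcp mid [318.3 147.5]
t2 (0.464, 0.0211) captop [261. 247.] base [263.2 250.1]
t2 (0.466, 0.0235) captop [259.9 246.1] base [262.3 249.3]
t2 (0.4671, 0.0258) captop [258.9 245.6] base [261.4 248.8]
tcp mid [258.5 242.5]
base outline crop [225.7 364.3] [291.  415.1]
cap outline crop [244.  276.8] [291.7 312.2]
```

```bash
python3 - <<'E'
from h import *
np.set_printoptions(precision=1,suppress=True)
for f,z in(('s2',.2),('s2',.213),('t2',.213)):
    d=load(f)
    for k in(-.043,.043): print(f,z,proj(d,[.4665+.22*k,.0215+.975*k,z]))
t=load('t2')['pixels'][:,:,::-1];s=load('s2')['pixels'][:,:,::-1]
z=lambda im,u,v: cv2.resize(im[v:v+150,u:u+100],None,fx=4,fy=4)
cv2.imwrite('pics/c4.png',np.hstack([z(t,210,170),z(s,270,50)]))
E
```

```text
s2 0.2 [303.7 139.4]
s2 0.2 [333.3 155.9]
s2 0.213 [303.9 135.4]
s2 0.213 [333.9 151.9]
t2 0.213 [278.9 246.9]
t2 0.213 [237.4 237.1]
```

View pics/c4.png

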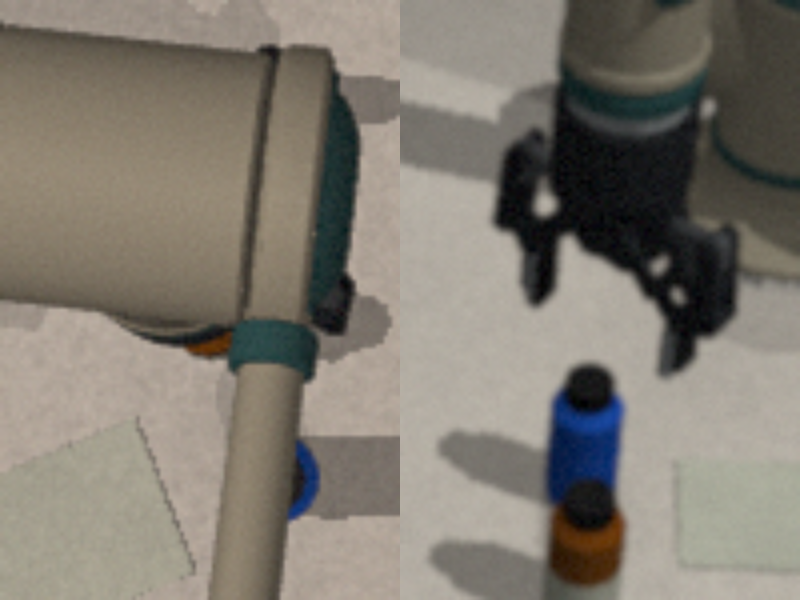

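The finger tips show at scene (305,126) and (338,144), about 9 px higher than expected. I descend partway, to z = 0.12, and check again.

Request:
{"api": "apply_moves", "payload": {
  "xyz": [
    [0.0075,0.003,0.067],
    [0,0,0.067],
    [0,0,0.067],
    [0,0,0.066],
    [0,0,0],
    [0,0,0]
  ],
  "rot": [
    [0,0,0],
    [0,0,0],
    [0,0,0],
    [0,0,0],
    [0,0,0],
    [0,0,0]
  ],
  "hand": [1,1,1,1,1,1]
}}

```text
clock: 2.95
position: [0.4639, 0.0251, 0.1206]
ee_rot: [0.0, 0.111, 0.994, 0.0]
contact_force: [0.4, -0.5, -0.2]
width: 0.0854
gripper_force: 0.0
```

```bash
python3 - <<'E'
from h import *
np.set_printoptions(precision=4,suppress=True)
s=snap('scene','s3')
go((.464,.0235,.048))
for z in(.12,.133):
    for k in(-.043,.043): print(z,(proj(s,[.464+.22*k,.0235+.975*k,z])-[260,90])*5)
cv2.imwrite('pics/c5.png',cv2.resize(s['pixels'][90:210,260:400,::-1],None,fx=5,fy=5))
E
```

```text
pos [0.4642 0.0251 0.1209] tool z [ 0.0015  0.     -1.    ] F [ 0.1638  0.2763 -0.4273] w 0.08558122515111678 t 3.0
total shares to [0.464  0.0235 0.048 ] [-0.0002 -0.0053  0.243 ]
0.12 [216.8202 361.6234]
0.12 [356.8418 442.5153]
0.133 [217.993 343.54 ]
0.133 [359.3032 424.6477]
```

View pics/c5.png

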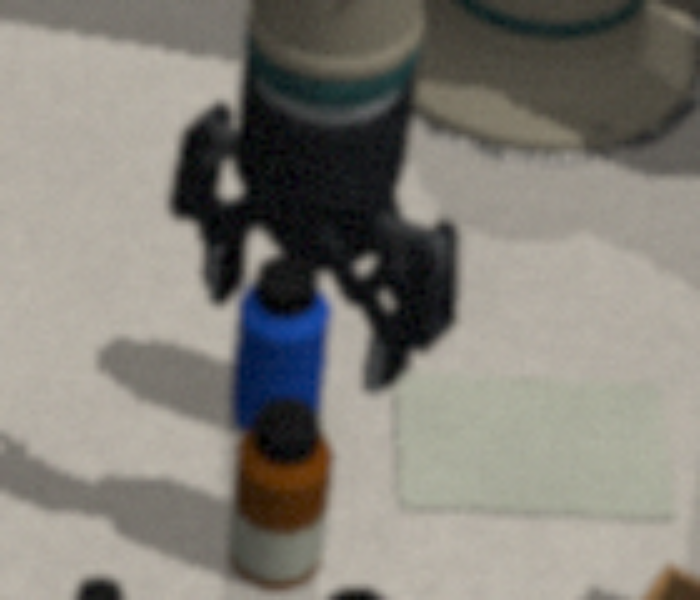

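```bash
python3 - <<'E'
from h import *
np.set_printoptions(precision=4,suppress=True)
t=load('t2'); s=load('s3')
for z in(.23,.27,.31): print('knuckle top view',z,at(t,294,246.5,z), 'centre est', at(t,294,246.5,z)[:2]+.065*np.array([.22,.975]))
print('base origin scene px',proj(s,[0,0,0]),'stamp centre top',proj(s,[.5345,-.2877,.062]))
for c in[(.5986,.4036,.04),(.5651,.1866,.04),(.4101,.2074,.04),(.4444,.4282,.04)]: print('tray corner scene',proj(s,c))
# gripper points in crop px: knuckles / tips, solve tip height at known xy
for u,v,k in((222,298,-.043),(378,388,.043)):
    P=[.464+.22*k,.0245+.975*k]; px=np.array([260+u/5,90+v/5])
    print(min((np.linalg.norm(proj(s,[*P,z])-px),z) for z in np.arange(.08,.25,.002)), 'if z .133:',at(s,*px,.133))
E
```

```text
knuckle top view 0.23 [ 0.4569 -0.0503  0.23  ] centre est [0.4712 0.0131]
knuckle top view 0.27 [ 0.454  -0.0493  0.27  ] centre est [0.4683 0.014 ]
knuckle top view 0.31 [ 0.4511 -0.0484  0.31  ] centre est [0.4654 0.015 ]
base origin scene px [365.0063  98.3854] stamp centre top [198.067  164.1172]
tray corner scene [446.1805 289.7838]
tray corner scene [360.4249 242.9975]
tray corner scene [388.9235 201.1268]
tray corner scene [472.0538 242.7148]
(np.float64(0.29778872582966043), np.float64(0.1660000000000001)) if z .133: [ 0.4246 -0.0298  0.133 ]
(np.float64(2.304476598092143), np.float64(0.1600000000000001)) if z .133: [0.4469 0.0644 0.133 ]
```

The top view confirms x and y, and nothing blocks the descent. I go down to grasp height slowly, watching the force.

Request:
{"api": "apply_moves", "payload": {
  "xyz": [
    [0,-0.002,0.04],
    [0,0,0.04],
    [0,0,0.04],
    [0,0,0.04],
    [0,0,0.04],
    [0,0,0.04],
    [0,0,0],
    [0,0,0]
  ],
  "rot": [
    [0,0,0],
    [0,0,0],
    [0,0,0],
    [0,0,0],
    [0,0,0],
    [0,0,0],
    [0,0,0],
    [0,0,0]
  ],
  "hand": [1,1,1,1,1,1,1,1]
}}

```text
clock: 4.0
position: [0.4638, 0.0242, 0.0482]
ee_rot: [0.0, 0.112, 0.994, 0.0]
contact_force: [0.3, 0.6, -0.5]
width: 0.0858
gripper_force: 0.0
```

```bash
python3 - <<'E'
from h import *
np.set_printoptions(precision=4,suppress=True)
s=snap('scene','s4')
go((.464,.0235,.048))
for z in(.048,.061):
    for k in(-.043,.043): print(z,(proj(s,[.464+.22*k,.0235+.975*k,z])-[260,110])*5)
cv2.imwrite('pics/c6.png',cv2.resize(s['pixels'][110:230,260:400,::-1],None,fx=5,fy=5))
E
```

```text
pos [0.464  0.0243 0.0484] tool z [ 0.0009  0.     -1.    ] F [-0.0025  0.0894  0.0159] w 0.08497414393307852 t 4.05
total shares to [0.464  0.0235 0.048 ] [-0.0006 -0.0025  0.0014]
0.048 [210.6752 356.3749]
0.048 [343.9648 435.9939]
0.061 [211.7428 339.9129]
0.061 [346.1997 419.7702]
```

View pics/c6.png

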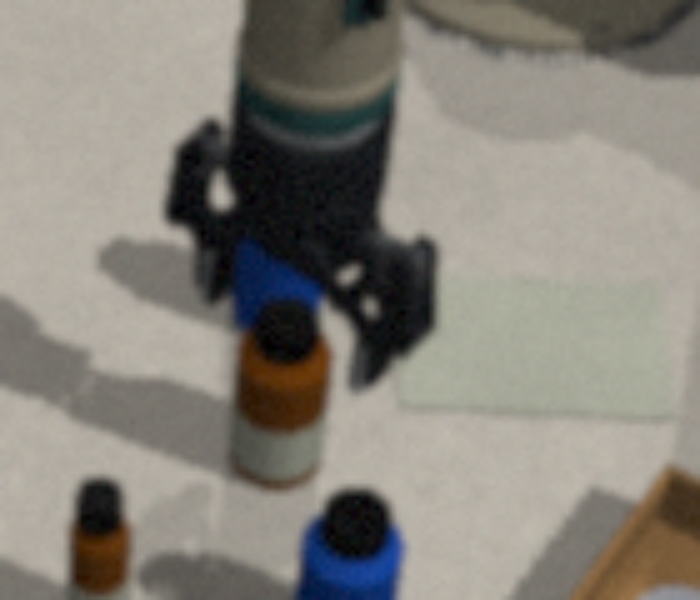

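The bottle stands in front of the fingers in this view: its cap is at crop (287,330), and the finger tips are at (212,298) and (362,385). I work out whether the gripper is offset in x or in height before closing.

```bash
python3 - <<'E'
from h import *
np.set_printoptions(precision=1,suppress=True)
s=load('s4'); t=snap('top','t4')
c=lambda p:(proj(s,p)-[260,110])*5
for z in(.048,.061,.121,.16,.2,.24,.28,.32): print(z,'axis',c([.464,.0243,z]),'axis if x-25mm',c([.439,.0243,z]), 'front',c([.502,.0243,z]))
g=s['pixels'].astype(int).sum(2)
for v in(116,122,128,134,140,144,148,152,156):
    cols=np.where(g[v,280:360]<170)[0]+280; print('row',(v-110)*5,'dark runs',[(int((r[0]-260)*5),int((r[-1]+1-260)*5)) for r in np.split(cols,np.where(np.diff(cols)>1)[0]+1) if len(r)>2])
# what is visible at the bottle's cap in top view
cv2.imwrite('pics/c7.png',np.hstack([cv2.resize(t['pixels'][190:310,200:340,::-1],None,fx=5,fy=5)]))
E
```

```text
0.048 axis [277.9 396.2] axis if x-25mm [296.8 363.7] front [248.2 446.9]
0.061 axis [279.5 379.8] axis if x-25mm [298.6 347.3] front [249.6 430.7]
0.121 axis [287.5 300.7] axis if x-25mm [307.3 267.7] front [256.5 352.2]
0.16 axis [293.  245.7] axis if x-25mm [313.3 212.5] front [261.3 297.6]
0.2 axis [299.  186.1] axis if x-25mm [319.8 152.8] front [266.5 238.4]
0.24 axis [305.4 123. ] axis if x-25mm [326.7  89.5] front [272.  175.7]
0.28 axis [312.1  56.2] axis if x-25mm [334.   22.5] front [277.8 109. ]
0.32 axis [319.3 -14.9] axis if x-25mm [341.7 -48.6] front [284.1  38.2]
row 30 dark runs []
row 60 dark runs []
row 90 dark runs [(235, 265)]
row 120 dark runs [(235, 365)]
row 150 dark runs [(180, 385)]
row 170 dark runs [(175, 210), (225, 385)]
row 190 dark runs [(170, 205), (235, 380)]
row 210 dark runs [(170, 215), (225, 375)]
row 230 dark runs [(195, 375)]
```

View pics/c7.png

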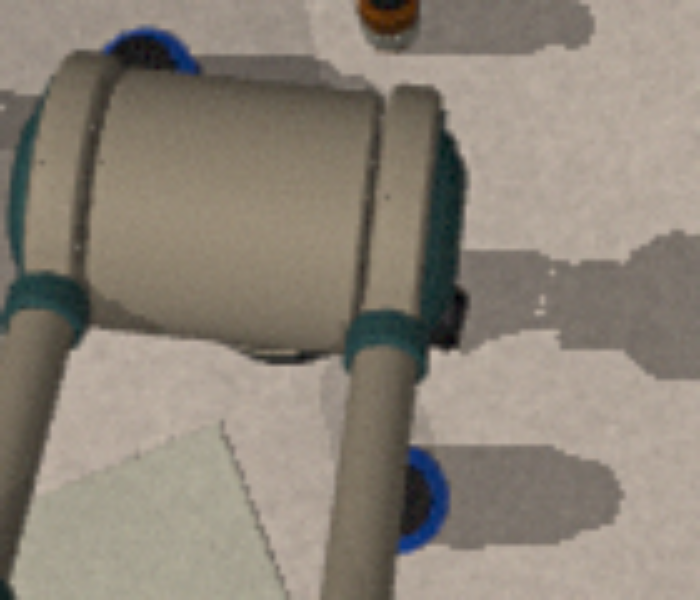

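```bash
python3 - <<'E'
from h import *
np.set_printoptions(precision=4,suppress=True)
t2,t4,s=load('t2'),load('t4'),load('s4')
for dz in(.05,.07,.09,.11,.13): print(dz,'t2',at(t2,294,246.5,.2+dz)-[.4665,.0215,0],'t4',at(t4,291,253,.048+dz)-[.464,.0243,0])
# triangulate right-in-top (left-in-scene) knuckle: top t4 (291,253); scene s4 crop (190,175) centre -> px
def tri(obs):
    A=[];b=[]
    for d,u,v in obs:
        M,o,f=cam(d); r=M@np.array([(u-d['cx'])/f,(v-d['cy'])/f,1]); r/=np.linalg.norm(r); P=np.eye(3)-np.outer(r,r); A.append(P);b.append(P@o)
    x,res,*_=np.linalg.lstsq(np.vstack(A),np.hstack(b),rcond=None); return x,res**.5
print(tri([(t4,291,253),(s,260+180/5,110+180/5)]), tri([(t4,291,253),(s,260+175/5,110+205/5)]))
# dark outlines near knuckle in the top picture
g=t4['pixels'].astype(int)
for v in range(244,264,2): print(v,[tuple(int(a) for a in g[v,u]) for u in range(286,296,2)])
E
```

```text
0.05 t2 [-0.011  -0.0713  0.25  ] t4 [-0.0122 -0.0709  0.098 ]
0.07 t2 [-0.0125 -0.0708  0.27  ] t4 [-0.0134 -0.0706  0.118 ]
0.09 t2 [-0.0139 -0.0704  0.29  ] t4 [-0.0145 -0.0702  0.138 ]
0.11 t2 [-0.0154 -0.0699  0.31  ] t4 [-0.0157 -0.0699  0.158 ]
0.13 t2 [-0.0169 -0.0694  0.33  ] t4 [-0.0168 -0.0696  0.178 ]
(array([ 0.4478, -0.0446,  0.1597]), array([0.0015])) (array([ 0.449 , -0.0455,  0.143 ]), array([0.0006]))
244 [(32, 49, 53), (31, 45, 48), (21, 41, 42), (130, 119, 115), (122, 112, 105)]
246 [(39, 58, 59), (30, 48, 44), (45, 50, 51), (133, 122, 115), (125, 117, 111)]
248 [(20, 51, 50), (33, 49, 50), (21, 42, 38), (51, 44, 38), (124, 118, 106)]
250 [(32, 50, 54), (20, 36, 36), (26, 35, 33), (13, 12, 15), (129, 122, 112)]
252 [(31, 52, 52), (31, 37, 38), (37, 39, 36), (41, 40, 34), (129, 121, 113)]
254 [(12, 38, 40), (33, 34, 35), (38, 35, 36), (61, 58, 58), (125, 117, 111)]
256 [(30, 29, 32), (24, 31, 33), (22, 26, 27), (104, 95, 90), (125, 115, 107)]
258 [(30, 30, 31), (21, 18, 15), (8, 2, 13), (122, 114, 106), (116, 108, 102)]
260 [(195, 180, 167), (145, 135, 125), (185, 172, 161), (130, 119, 111), (174, 160, 150)]
262 [(190, 174, 162), (175, 164, 152), (178, 164, 155), (175, 162, 150), (176, 164, 150)]
```

The top view (two heights) and triangulation confirm x and y, so the gripper straddles the bottle. Only the open finger tips sit a bit high. I lower 8 mm more and close.

Request:
{"api": "apply_moves", "payload": {
  "xyz": [
    [0,0,0.015],
    [0,0,0.012],
    [0,0,0],
    [0,0,0],
    [0,0,0],
    [0,0,0],
    [0,0,0],
    [0,0,0]
  ],
  "rot": [
    [0,0,0],
    [0,0,0],
    [0,0,0],
    [0,0,0],
    [0,0,0],
    [0,0,0],
    [0,0,0],
    [0,0,0]
  ],
  "hand": [1,1,0.5,0.3,0.0,0.0,0.0,0.0],
  "force": 60
}}

```text
clock: 5.1
position: [0.4638, 0.0241, 0.0406]
ee_rot: [0.0, 0.112, 0.994, -0.0]
contact_force: [-0.7, -0.3, 6.0]
width: 0.0476
gripper_force: 61.1
```

Request:
{"api": "apply_moves", "payload": {
  "xyz": [
    [0,0,0],
    [0,0,0],
    [0,0,0],
    [0,0,0]
  ],
  "rot": [
    [0,0,0],
    [0,0,0],
    [0,0,0],
    [0,0,0]
  ],
  "hand": [-0.2,-0.2,-0.2,-0.2]
}}

```text
clock: 5.6
position: [0.4638, 0.0241, 0.0406]
ee_rot: [0.0, 0.112, 0.994, -0.0]
contact_force: [-1.7, -1.3, 5.4]
width: 0.0473
gripper_force: 61.1
```

```bash
python3 - <<'E'
from h import *
np.set_printoptions(precision=4,suppress=True)
s=snap('scene','s5'); st=status.get_state(); go((.5345,-.287,.2)); print(st['width'],st['gripper_force'],st['moment'])
cv2.imwrite('pics/c8.png',cv2.resize(s['pixels'][110:230,250:390,::-1],None,fx=5,fy=5))
E
```

```text
pos [0.4638 0.0241 0.0406] tool z [ 0.0009 -0.0002 -1.    ] F [-0.9116 -0.8194  6.1175] w 0.04715012950501081 t 5.65
total shares to [ 0.5345 -0.287   0.2   ] [-0.4603 -0.9591 -0.531 ]
0.04715012950501081 61.14237070083618 [-0.0435  0.2227 -0.061 ]
```

View pics/c8.png

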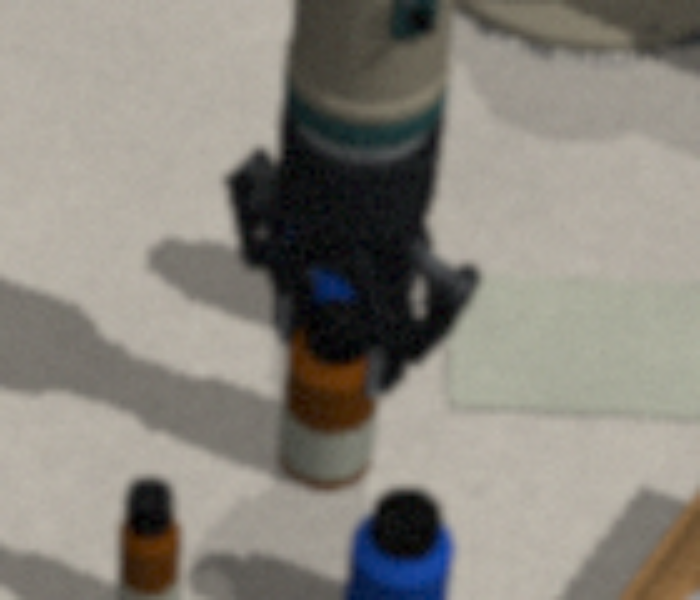

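The fingers hold the amber body (crop (330,380)) at width 47 mm and 61 N. The bottle has not moved, with its base still at crop x 283–372. I lift.

Request:
{"api": "apply_moves", "payload": {
  "xyz": [
    [0,0,-0.02],
    [0,0,-0.05],
    [0,0,-0.08],
    [0,0,-0.1],
    [0,0,-0.1],
    [0,0,-0.1],
    [0,0,-0.08],
    [0,0,0]
  ],
  "rot": [
    [0,0,0],
    [0,0,0],
    [0,0,0],
    [0,0,0],
    [0,0,0],
    [0,0,0],
    [0,0,0],
    [0,0,0]
  ],
  "hand": [-0.2,-0.2,-0.2,-0.2,-0.2,-0.2,-0.2,-0.2]
}}

```text
clock: 6.65
position: [0.4646, 0.0242, 0.2003]
ee_rot: [0.002, 0.112, 0.994, 0.0]
contact_force: [0.4, 0.8, -2.3]
width: 0.0476
gripper_force: 62.3
```

```bash
python3 - <<'E'
from h import *
np.set_printoptions(precision=4,suppress=True)
s=snap('scene','s6'); st=status.get_state(); go((.5345,-.287,.2)); print(st['width'],st['gripper_force'],st['moment'])
# white band + amber pixels of held bottle, per row extents
p=proj(s,[.464,.0241,.2]); print('expected base px',proj(s,[.464,.0241,.159]),'band?',proj(s,[.464,.0241,.18]))
im=s['pixels'].astype(int); amber=(im[:,:,0]-im[:,:,2]>50)&(im[:,:,0]<190)
u0,v0=int(p[0]),int(p[1])
for v in range(v0-45,v0+40,4):
    c=np.where(amber[v,u0-30:u0+30])[0]; 
    if len(c)>3: print(v,c[0]+u0-30,c[-1]+u0-30)
E
```

```text
pos [0.4634 0.0243 0.1989] tool z [ 0.0005  0.0001 -1.    ] F [ 0.3771 -0.4156 -1.5031] w 0.047086296481839165 t 6.7
total shares to [ 0.5345 -0.287   0.2   ] [-0.4613 -0.9594 -0.0037]
0.047086296481839165 62.24508047103882 [-0.0192  0.0117 -0.0128]
expected base px [318.5008 159.3994] band? [319.1211 153.2363]
134 312 315
138 313 327
142 318 326
146 319 329
150 318 326
```

The bottle is lifted, with a load of about 2 N. I refine the pad centre from dark-blob centroids in both views.

```bash
python3 - <<'E'
from h import *
np.set_printoptions(precision=4,suppress=True)
for n,f,(u,v) in(('top','top1',(392,219)),('scene','scene1',(201,166))):
    d=load(f); m=(d['pixels'].max(2)<48).astype(np.uint8); m=cv2.morphologyEx(m,cv2.MORPH_CLOSE,np.ones((3,3)))
    k,l,st,c=cv2.connectedComponentsWithStats(m); i=l[v,u]; print(n,st[i],c[i],at(d,*c[i],.062))
    a=np.linspace(0,6.28,100); q=at(d,*c[i],.062); P=np.array([proj(d,[q[0]+.038*np.cos(x),q[1]+.038*np.sin(x),.062]) for x in a]); print('expected bbox',P.min(0),P.max(0)-P.min(0))
E
```

```text
top [374 202  37  35 917] [392.1701 220.4013] [ 0.5331 -0.2864  0.062 ]
expected bbox [376.0763 204.5941] [32.2127 31.8096]
scene [184 155  32  28 602] [199.3621 167.2791] [ 0.5427 -0.2785  0.062 ]
expected bbox [184.908  156.9499] [28.8476 21.046 ]
```

Request:
{"api": "apply_moves", "payload": {
  "xyz": [
    [-0.02,-0.0425,0],
    [-0.04,-0.083,0],
    [-0.056,-0.116,0],
    [-0.056,-0.116,0],
    [-0.056,-0.116,0],
    [-0.056,-0.116,0],
    [-0.056,-0.116,0],
    [-0.056,-0.116,0]
  ],
  "rot": [
    [0,0,0],
    [0,0,0],
    [0,0,0],
    [0,0,0],
    [0,0,0],
    [0,0,0],
    [0,0,0],
    [0,0,0]
  ],
  "hand": [-0.2,-0.2,-0.2,-0.2,-0.2,-0.2,-0.2,-0.2]
}}

```text
clock: 7.7
position: [0.5238, -0.2444, 0.197]
ee_rot: [-0.001, 0.112, 0.994, 0.001]
contact_force: [0.7, 0.3, -3.0]
width: 0.0471
gripper_force: 62.3
```

Request:
{"api": "apply_moves", "payload": {
  "xyz": [
    [-0.042,-0.087,0],
    [-0.024,-0.048,0],
    [0,0,0],
    [0,0,0],
    [0,0,0]
  ],
  "rot": [
    [0,0,0],
    [0,0,0],
    [0,0,0],
    [0,0,0],
    [0,0,0]
  ],
  "hand": [-0.2,-0.2,-0.2,-0.2,-0.2]
}}

```text
clock: 8.32
position: [0.5348, -0.2851, 0.1991]
ee_rot: [-0.0, 0.111, 0.994, 0.0]
contact_force: [-0.1, 0.4, -2.7]
width: 0.0471
gripper_force: 62.3
```

```bash
python3 - <<'E'
from h import *
np.set_printoptions(precision=4,suppress=True)
s=snap('scene','s7'); st=status.get_state(); go((.535,-.286,.2),(.535,-.286,.106)); print(st['width'],st['gripper_force'],st['moment'])
p=st['position']; b=p[2]-.0406
im=s['pixels'].astype(int); amber=(im[:,:,0]-im[:,:,2]>40)&(im[:,:,0]<200)
for z in(0,.03,.06,.084): print('axis z',z,proj(s,[p[0],p[1],b+z]))
u0,v0=proj(s,[p[0],p[1],b+.05]).astype(int)
for v in range(v0-20,v0+25,3):
    c=np.where(amber[v,u0-25:u0+25])[0]
    if len(c)>3: print(v,c[0]+u0-25,c[-1]+u0-25)
E
```

```text
pos [ 0.5348 -0.2852  0.1992] tool z [ 0.0001  0.0003 -1.    ] F [ 0.8334  0.3851 -2.1966] w 0.046796673125578114 t 8.375
total shares to [ 0.535 -0.286  0.2  ] [-0.0011 -0.0025 -0.0025]
total shares to [ 0.535 -0.286  0.106] [ 0.     -0.0001  0.3133]
0.046796673125578114 62.29222297668457 [0.0033 0.058  0.0132]
axis z 0 [193.7861 137.88  ]
axis z 0.03 [192.0954 128.8996]
axis z 0.06 [190.3341 119.5443]
axis z 0.084 [188.8712 111.7741]
114 180 192
117 181 193
120 182 193
123 183 200
126 185 199
129 188 194
```

The held bottle's axis projects where expected (column 191–192, expected 191). I descend to just above the pad.

Request:
{"api": "apply_moves", "payload": {
  "xyz": [
    [0,0,0.04],
    [0,0,0.08],
    [0,0,0.08],
    [0,0,0.07],
    [0,0,0.035],
    [0,0,0],
    [0,0,0]
  ],
  "rot": [
    [0,0,0],
    [0,0,0],
    [0,0,0],
    [0,0,0],
    [0,0,0],
    [0,0,0],
    [0,0,0]
  ],
  "hand": [-0.2,-0.2,-0.2,-0.2,-0.2,-0.2,-0.2]
}}

```text
clock: 9.25
position: [0.5356, -0.2866, 0.1083]
ee_rot: [0.001, 0.112, 0.994, -0.0]
contact_force: [-0.2, -0.1, -2.2]
width: 0.0475
gripper_force: 62.3
```

Request:
{"api": "apply_moves", "payload": {
  "xyz": [
    [0,0,0.007],
    [0,0,0.007],
    [0,0,0.007],
    [0,0,0.007],
    [0,0,0.007],
    [0,0,0],
    [0,0,0]
  ],
  "rot": [
    [0,0,0],
    [0,0,0],
    [0,0,0],
    [0,0,0],
    [0,0,0],
    [0,0,0],
    [0,0,0]
  ],
  "hand": [-0.2,-0.2,-0.2,-0.2,-0.2,-0.2,-0.2]
}}

```text
clock: 10.12
position: [0.5353, -0.2865, 0.0974]
ee_rot: [0.0, 0.112, 0.994, -0.0]
contact_force: [-0.2, 0.9, 5.7]
width: 0.0473
gripper_force: 63.0
```

The pad is moving: the load changed by about 8 N at about 5 mm of travel. I keep pressing.

Request:
{"api": "apply_moves", "payload": {
  "xyz": [
    [0,0,0.007],
    [0,0,0.007],
    [0,0,0.007],
    [0,0,0.005],
    [0,0,0],
    [0,0,0]
  ],
  "rot": [
    [0,0,0],
    [0,0,0],
    [0,0,0],
    [0,0,0],
    [0,0,0],
    [0,0,0]
  ],
  "hand": [-0.2,-0.2,-0.2,-0.2,-0.2,-0.2]
}}

```text
clock: 10.88
position: [0.5355, -0.2867, 0.0905]
ee_rot: [0.001, 0.112, 0.994, -0.0]
contact_force: [-1.2, 0.6, 9.3]
width: 0.0472
gripper_force: 63.7
```

Request:
{"api": "apply_moves", "payload": {
  "xyz": [
    [0,0,0.004],
    [0,0,0.004],
    [0,0,0],
    [0,0,0]
  ],
  "rot": [
    [0,0,0],
    [0,0,0],
    [0,0,0],
    [0,0,0]
  ],
  "hand": [-0.2,-0.2,-0.2,-0.2]
}}

```text
clock: 11.38
position: [0.5359, -0.2868, 0.0904]
ee_rot: [0.002, 0.112, 0.994, -0.001]
contact_force: [-3.1, 2.4, 20.6]
width: 0.0477
gripper_force: 64.7
```

The position has stalled and the force jumped to 21 N, so the pad is on its stop. I hold it for over a second.

Request:
{"api": "apply_moves", "payload": {
  "xyz": [
    [0,0,0.002],
    [0,0,0],
    [0,0,0],
    [0,0,0],
    [0,0,0],
    [0,0,0],
    [0,0,0],
    [0,0,0]
  ],
  "rot": [
    [0,0,0],
    [0,0,0],
    [0,0,0],
    [0,0,0],
    [0,0,0],
    [0,0,0],
    [0,0,0],
    [0,0,0]
  ],
  "hand": [-0.2,-0.2,-0.2,-0.2,-0.2,-0.2,-0.2,-0.2]
}}

```text
clock: 12.38
position: [0.5361, -0.2868, 0.0903]
ee_rot: [0.002, 0.112, 0.994, -0.001]
contact_force: [-3.6, 1.9, 21.9]
width: 0.0473
gripper_force: 64.8
```

Request:
{"api": "apply_moves", "payload": {
  "xyz": [
    [0,0,0],
    [0,0,0]
  ],
  "rot": [
    [0,0,0],
    [0,0,0]
  ],
  "hand": [-0.2,-0.2]
}}

```text
clock: 12.62
position: [0.536, -0.2868, 0.0903]
ee_rot: [0.002, 0.112, 0.994, -0.001]
contact_force: [-4.4, 2.2, 22.2]
width: 0.0473
gripper_force: 64.8
```

Request:
{"api": "apply_moves", "payload": {
  "xyz": [
    [0,0,-0.01],
    [0,0,-0.03],
    [0,0,-0.06],
    [0,0,-0.08],
    [0,0,-0.08],
    [0,0,-0.08],
    [0,0,-0.04],
    [0,0,0]
  ],
  "rot": [
    [0,0,0],
    [0,0,0],
    [0,0,0],
    [0,0,0],
    [0,0,0],
    [0,0,0],
    [0,0,0],
    [0,0,0]
  ],
  "hand": [-0.2,-0.2,-0.2,-0.2,-0.2,-0.2,-0.2,-0.2]
}}

```text
clock: 13.62
position: [0.535, -0.2863, 0.1999]
ee_rot: [0.0, 0.112, 0.994, -0.0]
contact_force: [0.3, -0.4, -3.1]
width: 0.0471
gripper_force: 62.3
```

```bash
python3 - <<'E'
from h import *
np.set_printoptions(precision=4,suppress=True)
s=snap('scene','s8'); st=status.get_state(); go((.5134,.3638,.2)); print(st['width'],st['gripper_force'],st['moment'])
p=st['position']; b=p[2]-.0406
im=s['pixels'].astype(int); amber=(im[:,:,0]-im[:,:,2]>40)&(im[:,:,0]<200)
for z in(0,.03,.06,.084): print('axis z',z,proj(s,[p[0],p[1],b+z]))
u0,v0=proj(s,[p[0],p[1],b+.05]).astype(int)
for v in range(v0-20,v0+25,3):
    c=np.where(amber[v,u0-25:u0+25])[0]
    if len(c)>3: print(v,c[0]+u0-25,c[-1]+u0-25)
E
```

```text
pos [ 0.5346 -0.286   0.1992] tool z [-0.0013  0.0009 -1.    ] F [ 0.0265  0.183  -2.3065] w 0.047217853295422337 t 13.675
total shares to [0.5134 0.3638 0.2   ] [ 0.5494  2.0964 -0.0008]
0.047217853295422337 62.337985038757324 [0.0074 0.0523 0.0222]
axis z 0 [193.5687 137.7251]
axis z 0.03 [191.8742 128.7449]
axis z 0.06 [190.1089 119.39  ]
axis z 0.084 [188.6428 111.6202]
114 180 192
117 181 192
120 183 193
123 183 199
126 185 198
129 188 193
```

Request:
{"api": "apply_moves", "payload": {
  "xyz": [
    [0.013,0.05,0],
    [0.026,0.1,0],
    [0.0393,0.15,0],
    [0.0393,0.15,0],
    [0.0393,0.15,0],
    [0.0393,0.15,0],
    [0.0393,0.15,0],
    [0.0393,0.15,0]
  ],
  "rot": [
    [0,0,0],
    [0,0,0],
    [0,0,0],
    [0,0,0],
    [0,0,0],
    [0,0,0],
    [0,0,0],
    [0,0,0]
  ],
  "hand": [-0.2,-0.2,-0.2,-0.2,-0.2,-0.2,-0.2,-0.2]
}}

```text
clock: 14.68
position: [0.523, 0.0417, 0.1993]
ee_rot: [-0.001, 0.111, 0.994, 0.0]
contact_force: [0.9, 0.3, -2.6]
width: 0.0473
gripper_force: 62.3
```

Request:
{"api": "apply_moves", "payload": {
  "xyz": [
    [0.0393,0.15,0],
    [0.0393,0.15,0],
    [0.0393,0.15,0],
    [0.0393,0.15,0],
    [0.0393,0.15,0],
    [0.0393,0.15,0],
    [0.026,0.1,0],
    [0.012,0.046,0]
  ],
  "rot": [
    [0,0,0],
    [0,0,0],
    [0,0,0],
    [0,0,0],
    [0,0,0],
    [0,0,0],
    [0,0,0],
    [0,0,0]
  ],
  "hand": [-0.2,-0.2,-0.2,-0.2,-0.2,-0.2,-0.2,-0.2]
}}

```text
clock: 15.68
position: [0.5123, 0.3651, 0.199]
ee_rot: [-0.001, 0.11, 0.994, -0.0]
contact_force: [0.5, -0.7, -3.1]
width: 0.0475
gripper_force: 62.4
```

Request:
{"api": "apply_moves", "payload": {
  "xyz": [
    [0,0,0],
    [0,0,0],
    [0,0,0]
  ],
  "rot": [
    [0,0,0],
    [0,0,0],
    [0,0,0]
  ],
  "hand": [-0.2,-0.2,-0.2]
}}

```text
clock: 16.05
position: [0.5142, 0.3621, 0.2003]
ee_rot: [-0.0, 0.112, 0.994, -0.0]
contact_force: [0.5, 0.2, -2.2]
width: 0.0474
gripper_force: 62.4
```

```bash
python3 - <<'E'
from h import *
np.set_printoptions(precision=4,suppress=True)
go((.5134,.3638,.2),(.5134,.3638,.052))
E
```

```text
pos [0.5142 0.3621 0.2003] tool z [-0.0001 -0.0004 -1.    ] F [ 0.4707  0.2439 -2.2128] w 0.047409601840993985 t 16.05
total shares to [0.5134 0.3638 0.2   ] [0.0039 0.005  0.001 ]
total shares to [0.5134 0.3638 0.052 ] [0.     0.0002 0.4933]
```

Request:
{"api": "apply_moves", "payload": {
  "xyz": [
    [0.003,0.005,0.04],
    [0,0,0.08],
    [0,0,0.1],
    [0,0,0.1],
    [0,0,0.08],
    [0,0,0.06],
    [0,0,0.03],
    [0,0,0]
  ],
  "rot": [
    [0,0,0],
    [0,0,0],
    [0,0,0],
    [0,0,0],
    [0,0,0],
    [0,0,0],
    [0,0,0],
    [0,0,0]
  ],
  "hand": [-0.2,-0.2,-0.2,-0.2,-0.2,-0.2,-0.2,-0.2]
}}

```text
clock: 17.05
position: [0.5131, 0.3646, 0.0524]
ee_rot: [-0.001, 0.112, 0.994, -0.0]
contact_force: [-0.8, -0.6, -2.6]
width: 0.0476
gripper_force: 62.5
```

Request:
{"api": "apply_moves", "payload": {
  "xyz": [
    [0,0,0.006],
    [0,0,0.005],
    [0,0,0.005],
    [0,0,0.004],
    [0,0,0],
    [0,0,0]
  ],
  "rot": [
    [0,0,0],
    [0,0,0],
    [0,0,0],
    [0,0,0],
    [0,0,0],
    [0,0,0]
  ],
  "hand": [-0.2,-0.2,-0.2,-0.2,-0.2,-0.2]
}}

```text
clock: 17.8
position: [0.5135, 0.3651, 0.0472]
ee_rot: [0.0, 0.112, 0.994, 0.0]
contact_force: [-0.2, -0.4, -2.5]
width: 0.0474
gripper_force: 62.5
```

Request:
{"api": "apply_moves", "payload": {
  "xyz": [
    [0,0,0.003],
    [0,0,0.002],
    [0,0,0],
    [0,0,0]
  ],
  "rot": [
    [0,0,0],
    [0,0,0],
    [0,0,0],
    [0,0,0]
  ],
  "hand": [-0.2,-0.2,-0.2,-0.2]
}}

```text
clock: 18.3
position: [0.5135, 0.365, 0.0457]
ee_rot: [0.0, 0.112, 0.994, 0.0]
contact_force: [0.1, 0.1, -2.6]
width: 0.0472
gripper_force: 62.5
```

Request:
{"api": "apply_moves", "payload": {
  "xyz": [
    [0,0,0.0015],
    [0,0,0],
    [0,0,0]
  ],
  "rot": [
    [0,0,0],
    [0,0,0],
    [0,0,0]
  ],
  "hand": [-0.2,-0.2,-0.2]
}}

```text
clock: 18.68
position: [0.5137, 0.365, 0.0457]
ee_rot: [0.0, 0.112, 0.994, 0.0]
contact_force: [-1.1, -1.4, 1.7]
width: 0.0472
gripper_force: 62.6
```

The bottle touches the floor at z = 0.0457, as expected. I release and check before rising.

Request:
{"api": "apply_moves", "payload": {
  "xyz": [
    [0,0,0],
    [0,0,0],
    [0,0,0],
    [0,0,0],
    [0,0,0],
    [0,0,0],
    [0,0,0],
    [0,0,0]
  ],
  "rot": [
    [0,0,0],
    [0,0,0],
    [0,0,0],
    [0,0,0],
    [0,0,0],
    [0,0,0],
    [0,0,0],
    [0,0,0]
  ],
  "hand": [0.2,0.3,0.5,0.7,0.9,1,1,1]
}}

```text
clock: 19.68
position: [0.5135, 0.3651, 0.0453]
ee_rot: [0.0, 0.112, 0.994, 0.0]
contact_force: [-0.4, 0.5, -0.4]
width: 0.0849
gripper_force: 0.0
```

Request:
{"api": "apply_moves", "payload": {
  "xyz": [
    [0,0,-0.03],
    [0,0,-0.06],
    [0,0,-0.1],
    [0,0,-0.12],
    [0,0,-0.12],
    [0,0,-0.12],
    [0,0,-0.1],
    [0,0,-0.05]
  ],
  "rot": [
    [0,0,0],
    [0,0,0],
    [0,0,0],
    [0,0,0],
    [0,0,0],
    [0,0,0],
    [0,0,0],
    [0,0,0]
  ],
  "hand": [1,1,1,1,1,1,1,1]
}}

```text
clock: 20.68
position: [0.5141, 0.3654, 0.2579]
ee_rot: [0.002, 0.112, 0.994, 0.001]
contact_force: [0.2, -0.4, -0.6]
width: 0.0854
gripper_force: 0.0
```

Request:
{"api": "apply_moves", "payload": {
  "xyz": [
    [0.1,0,0],
    [0.15,0,0],
    [0.15,0,0],
    [0.12,0,0],
    [0,0,0],
    [0,0,0]
  ],
  "rot": [
    [0,0,0],
    [0,0,0],
    [0,0,0],
    [0,0,0],
    [0,0,0],
    [0,0,0]
  ],
  "hand": [1,1,1,1,1,1]
}}

```text
clock: 21.42
position: [0.3618, 0.3995, 0.2551]
ee_rot: [0.0, 0.112, 0.994, -0.0]
contact_force: [0.5, -0.2, -0.4]
width: 0.0854
gripper_force: 0.0
```

```bash
python3 - <<'E'
from h import *
np.set_printoptions(precision=3,suppress=True)
s=snap('scene','s9'); t=snap('top','t9'); go((.5,.3,.2))
print('exp cap scene',proj(s,[.5135,.365,.113]),'base',proj(s,[.5135,.365,.005]),'exp cap top',proj(t,[.5135,.365,.113]))
for n,d in(('s',s),('t',t)):
    u,v=proj(d,[.5135,.365,.113]); m=(d['pixels'].max(2)<50).astype(np.uint8); k,l,st,c=cv2.connectedComponentsWithStats(m)
    for i in range(1,k):
        if st[i,4]>30 and np.hypot(*(c[i]-[u,v]))<40: print(n,st[i],c[i])
for n,a,b in(('scene1','s',s),('top1','t',t)):
    o=load(n)['pixels'].astype(int); D=(np.abs(o-b['pixels']).max(2)>60).astype(np.uint8)
    k,l,st,c=cv2.connectedComponentsWithStats(cv2.morphologyEx(D,cv2.MORPH_OPEN,np.ones((2,2))))
    print(a,'changes',[(st[i].tolist()) for i in range(1,k) if st[i,4]>25])
E
```

```text
pos [0.362 0.399 0.255] tool z [ 0. -0. -1.] F [ 0.831 -0.111  0.537] w 0.08563782764405561 t 21.525
total shares to [0.5 0.3 0.2] [-0.521 -0.221  0.183]
exp cap scene [447.772 237.07 ] base [435.023 262.373] exp cap top [109.845 223.563]
s [438 232  18  15 197] [446.447 239.213]
s [431 245  12  14  81] [435.395 252.086]
t [104 216  17  15 202] [111.881 223.059]
t [124 217   7  14  34] [127.059 223.441]
s changes [[391, 29, 13, 10, 91], [423, 29, 13, 17, 97], [413, 31, 9, 12, 31], [426, 41, 29, 25, 420], [342, 47, 10, 11, 73], [354, 56, 17, 25, 259], [393, 66, 50, 15, 365], [540, 72, 16, 10, 117], [483, 88, 77, 63, 2188], [347, 134, 16, 7, 54], [406, 134, 8, 14, 65], [305, 176, 22, 33, 527], [439, 239, 13, 9, 73], [424, 246, 23, 25, 244]]
t changes [[110, 218, 11, 14, 65], [122, 218, 17, 21, 245], [252, 238, 23, 23, 410], [0, 274, 73, 51, 2038], [249, 364, 23, 7, 112], [191, 389, 12, 20, 86], [0, 410, 11, 10, 65]]
```

The cap sits at scene (446,239) and top (112,223). Both match an upright bottle on the tray floor, and no bystander has changed. I hand in the job.

```bash
python3 -c "
from rig import job; print(job.sign_off())"
```

```text
the job is handed in; nothing more can be done
None
```

I pressed the wider amber bottle on the stamper with the pad fully down for over a second, set it upright in the empty half of the tray beside the jar, let go, and handed the job in at about 21.5 s.

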